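Warm up the melting pot and pick out the fullest tin of enamel granules

ROBOT

A 7-joint arm with a two-finger parallel gripper is mounted at the origin on the work surface. World frame = base frame: x ahead of the robot, y to its left, z up, the work surface at z = 0. Lengths are in m, angles in rad, forces in N, time in s.
With the tool pointing down it reaches from about 0.35 to 0.9 m from the base axis. Payload 8.1 kg.
Tool frame: the origin (TCP) lies midway between the tips of the shut fingers; the grasp point (between the pads) lies 19 mm behind it; z points along the fingers, y is the direction in which the jaws open and shut (so a half turn about z gives the same grasp; the last joint's range is limited). The gripper opens to 92 mm and grips with 3 to 60 N. Pads are 19 mm wide; open, the fingers measure 130 mm over their backs; the gripper's body (75 mm by 190 mm) begins 47 mm behind the grasp point.
Start: joints at [1.202, 0.434, 0.025, 1.573, -0.012, 1.134, -0.075], TCP at [0.164, -0.603, 0.227] pointing down, gripper open.
Joint ranges: [-2.62, 2.62], [-0.44, 2.09], [-1.27, 1.32], [0.08, 2.57], [-1.32, 4.46], [0.12, 2], [-2.74, 2.74]. Speed limits (rad/s): [2.22, 2.22, 3.01, 3.01, 3.14, 3.14, 3.14].

INTERFACE

Orientations are given as a unit quaternion [x, y, z, w].
In Python, from workcell import observe, snapshot, camera_model, hand_in gives the robot as it stands.
- The arm moves only by the shell command python3 -m jog 'ROWS' [OPENING]. ROWS is JSON, a list of rows, each a list of 2 entries, a list of its own where there are three numbers: the shift along the world's x, y, z in mm, then the turn, a rotation vector about the world's x, y, z in rad. A call has 1 to 8 rows; each row shifts and turns the commanded pose from where the row before left it; what a row does not reach is not made up. A row lasts 1/8 s, in which the tool goes at most 62.5 mm and 10.7 degrees, less where a joint would pass 70% of its speed; a pose out of reach is approached as far as the arm can. A call with a gripper value outside its range is refused whole. OPENING is the closure, from 0 (fully open) to 1 (shut), set as the call begins (- or left out, the last holds). The fingers move at their own pace and stop on an object; the grip force is fixed at half the most. Time passes only in rows, so rows that do not move let the fingers close. It gives the time, the measured TCP pose, the force and the opening at its end, in the units of the state.
- observe(): the state, without advancing time (a new reading comes with each control period).
- snapshot(name): name is "scene" or "side" or "wrist"; returns (picture, depth): 400x640x3 uint8, blue, green, red; 400x640 float32, m along the optical axis (not along the pixel's ray), 0 where there is no reading.
- camera_model(name): a dict with "mtx" (3x3 intrinsics, pixels), "world_to_cam" (4x4, takes a point from world to camera coordinates); the wrist camera has in their place "T_tool_cam" (4x4, takes a point from camera to tool coordinates, whose origin is the TCP and whose axes are the flange's). Camera axes: x right, y down, z forward; pixel columns grow to the right and rows downward; lengths in m; the calibration is good to about 2 mm. A picture is of the moment at which its call begins: read the wrist's pose just before it. camera_model takes no time and is no camera call.
- hand_in(): hands the job in, once; it reports no verdict.
The state is a dict: "time_s": time; "joints": joint angles; "qvel": joint speeds; "joint_efforts": joint torques, N m; "ee_pos": TCP position; "orientation": TCP orientation; "ft_force": force on the tool from outside, world axes, zero at the start; "torque": the same for the moment, N m; "gripper_width": opening from 0.0 (shut) to 1.0 (fully open).
Only numpy, scipy, OpenCV 4.12 (cv2) and the standard library are available. Lean on these libraries where they do the work, as an engineer would, in place of code of your own. Each camera call takes 0.05 s, during which the arm holds its last target.

TASK

Set the melting pot's dial from off to low, the single-dot mark. Then find out by feel which of the three identical closed tins in the tray is the fullest: start with the tin nearest the pot and work along the row, lifting each tin a few centimetres straight up, pausing to feel its weight, and standing the lighter ones back upright where they stood, without knocking over any tin or disturbing the other things on the table. Finish holding the heaviest tin up, upright and still, about 15 cm above the tray, and keep hold of it.

Things in the scene. Friction and masses are not known exactly. Their poses are not given: they have to be found in the camera images.
- dial (a joint): the dial of the melting pot, a three-position rotary switch: 0 = off (ring mark), 0.8 rad = low (single dot), 1.6 rad = high (two dots), which is the end of its travel. The value grows as the dial is turned clockwise seen from above. It clicks: the click resists up to about 0.05 N m between positions and draws the dial into the nearest position when let go.
- dial_grip (a point): centre of the dial's black finger bar (bar 46 mm long, 14 mm thick, 30 mm tall, its top 14 mm above this point; flat skirt of 26 mm radius and the pot's flat deck 22 and 24 mm below this point). The axis of rotation is vertical through this point. The point's x axis lies along the bar towards its end with the white pointer line, and turns with the dial; z is up.
- pot: a white electric melting pot, 238 mm long by 164 mm wide, deck 62 mm high, fixed to the table; origin in the middle of its underside. Its x axis points from the control end with the dial (dial axis at x = -70 mm) towards the end with the round aluminium pan, whose black grip sticks out to x = 173 mm, 72 mm high. At low the dial's pointer points along the pot's +x.
- tray: a shallow plywood tray fixed to the table, 142 x 404 mm outside (x, y), rim 16 mm high, walls and floor 6 mm thick; origin in the middle of its underside. The tins stand in a row along its y axis, which points towards the pot.
- place_1 (a point): the place in the tray, on its floor, of the tin nearest the pot (middle of the tin's underside, the tins stand within about 7 mm of it)
- place_2 (a point): the middle place in the tray, 128 mm from the first, on the tray floor
- place_3 (a point): the place in the tray farthest from the pot, 128 mm from the second, on the tray floor
- tin_a_mid (a point): centre (half-way up) of one of the three identical closed tins: steel with a slip lid and a plain paper band, 56 mm (its x) by 86 mm (its y) by 80 mm tall, standing upright in the tray with its 56 mm width roughly along the tray's x. They differ only in weight, between about 0.1 and 0.5 kg; the heaviest outweighs the next by more than 0.1 kg. Any of the tins can stand in any place.
- tin_b_mid (a point): centre of another of the three tins, same size
- tin_c_mid (a point): centre of another of the three tins, same size
- ink_pad: bystander: closed white ink pad lying flat, 60 x 96 x 22 mm, beyond the tray; origin in the middle of its underside
- reinker: bystander: small dark ink bottle with a white nozzle cap, 25 mm across, 72 mm tall, standing; origin in the middle of its underside
- stamp_block: bystander: clear acrylic block lying flat, 75 x 55 x 12 mm, on the robot's side, between the tray and the pot; origin in the middle of its underside
There are look-alikes about, which are no part of the job. What is shaped like the part that bears tin_c_mid but black, green or turquoise is not meant.

How it is judged:
By the outcome, as a careful person would: the job done as asked, in the order asked, and still so for the second after the job is handed in, while the arm keeps its last pose, push and grip.
It also fails if it takes over 72 s, if anything falls off the work surface, if the arm or the gripper's body presses on something with over 40 N, if the wrist force passes 120 N, or if a joint passes its speed limit or range.

## Working session

There is one attempt and no reset: what is moved stays moved. The work goes in short steps, Python scripts to look and compute and a shell command to move; the robot and the scene stay as the last step left them, time stands still between calls to the robot, and variables do not carry over. Pictures are saved under pics/ and viewed, and the job is handed in when it is done.

```bash
mkdir -p pics; ls
python3 - <<'E'
from workcell import observe, snapshot, camera_model
import cv2,numpy as np
print(observe())
for n in ("scene","side"):
    p,d=snapshot(n); cv2.imwrite(f"pics/{n}0.png",p); np.save(f"pics/{n}0.npy",d)
    print(n,camera_model(n))
print(camera_model("wrist"))
E
```

```text
pics
{'time_s': 0.0, 'joints': array([ 1.2024008 ,  0.43524075,  0.02498572,  1.57410394, -0.01160761,
        1.13397619, -0.07511079]), 'qvel': array([-8.89965932e-04,  2.46284988e-04,  1.19272368e-03, -3.18229570e-04,
       -3.83327106e-04,  1.68768509e-03,  2.37737588e-05]), 'joint_efforts': array([-2.76925181e-03, -6.67842793e+01,  9.83952396e-01, -3.14462113e+01,
       -6.04562648e-02,  4.30471008e-02,  1.76369977e-04]), 'ee_pos': array([ 0.16397934, -0.60257749,  0.22593143]), 'orientation': array([ 9.91188094e-01,  1.32459560e-01, -1.75123323e-04, -7.71912039e-04]), 'ft_force': array([-0.49706747, -0.13749098,  0.05701394]), 'torque': array([-0.01816756,  0.03042539,  0.02329237]), 'gripper_width': 0.9989010081297314}
scene {'mtx': array([[392.30414559,   0.        , 321.05509898],
       [  0.        , 392.30414559, 198.4403292 ],
       [  0.        ,   0.        ,   1.        ]]), 'world_to_cam': array([[ 0.09510547,  0.99545772,  0.00434471, -0.02264428],
       [ 0.58692285, -0.05254802, -0.80793581, -0.25036342],
       [-0.80403763,  0.07938912, -0.58925449,  1.51435
[... 317 characters left out ...]
    [-0.51450806,  0.5543289 , -0.6542178 ,  0.35151586],
       [ 0.42783732, -0.49524489, -0.75610034,  0.90459164],
       [ 0.        ,  0.        ,  0.        ,  1.        ]])}
{'mtx': array([[348.84646239,   0.        , 322.47695766],
       [  0.        , 348.84646239, 197.17718362],
       [  0.        ,   0.        ,   1.        ]]), 'T_tool_cam': array([[-1.70804112e-03, -9.70041377e-01, -2.42933756e-01,
         6.43484816e-02],
       [ 9.99998409e-01, -1.78164114e-03,  8.32622939e-05,
        -7.41077172e-04],
       [-5.13588643e-04, -2.42933227e-01,  9.70042877e-01,
        -1.58498712e-01],
       [ 0.00000000e+00,  0.00000000e+00,  0.00000000e+00,
         1.00000000e+00]])}
```

View pics/scene0.png

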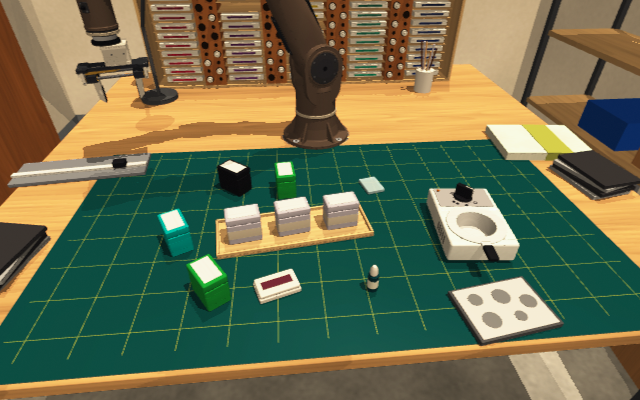

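View pics/side0.png

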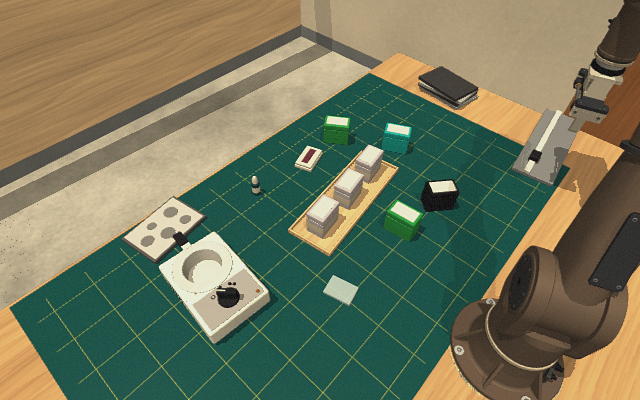

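The scene view shows three white/grey-banded tins in the tray at about (243,224), (293,216) and (341,210). The look-alikes are black (235,178), green (285,180) and (208,282), and turquoise (175,230). The tray tins fit the description. The pot is at (472,225), its dial at (463,192), and the stamp block at (371,185). Next I'll check enlarged crops and measure.

```bash
cat > h.py <<'E'
import numpy as np,cv2
from workcell import camera_model
def cloud(n,d):
    m=camera_model(n);K=m["mtx"];W=np.linalg.inv(m["world_to_cam"])
    v,u=np.mgrid[0:400,0:640]
    P=np.stack([(u-K[0,2])/K[0,0]*d,(v-K[1,2])/K[1,1]*d,d,np.ones_like(d)],-1)
    X=(P@W.T)[...,:3]; X[d<=0]=np.nan
    return X
def proj(n,p):
    m=camera_model(n);q=m["world_to_cam"]@np.append(p,1);q=m["mtx"]@q[:3];return q[:2]/q[2]
E
python3 - <<'E'
from h import *
a=cv2.imread("pics/scene0.png");b=cv2.imread("pics/side0.png")
c1=cv2.resize(a[170:270,200:400],(800,400),interpolation=cv2.INTER_CUBIC)
c2=cv2.resize(b[225:345,150:290],(700,600),interpolation=cv2.INTER_CUBIC)
cv2.imwrite("pics/c1.png",c1);cv2.imwrite("pics/c2.png",c2)
for n,im in(("scene",a),("side",b)):
    X=cloud(n,np.load(f"pics/{n}0.npy"))
    print(n)
    m=(X[...,2]>.075)&(X[...,2]<.1)&(X[...,0]>.3)&(X[...,0]<.8)&(abs(X[...,1])<.8)
    k,l,s,c=cv2.connectedComponentsWithStats(m.astype(np.uint8))
    for i in range(1,k):
        if s[i,4]>25:
            P=X[l==i];z=np.median(P[:,2]);P=P[abs(P[:,2]-z)<.004]
            r=cv2.minAreaRect((P[:,:2]*1000).astype(np.float32))
            print(c[i].round(),len(P),"z",z.round(4),"rect",np.round(r[0],1),np.round(r[1],1),round(r[2],1),"col",im[l==i].mean(0).round())
    m=(X[...,2]>.055)&(X[...,2]<.068)&(X[...,1]>.2)
    k,l,s,c=cv2.connectedComponentsWithStats(m.astype(np.uint8))
    for i in range(1,k):
        if s[i,4]>200:
            P=X[l==i]
            r=cv2.minAreaRect((P[:,:2]*1000).astype(np.float32));print("deck",np.round(r[0],1),np.round(r[1],1),r[2],np.median(P[:,2]))
    m=(X[...,2]>.01)&(X[...,2]<.02)&(abs(X[...,1])<.3)&(X[...,0]>.3)&(X[...,0]<.8)
    k,l,s,c=cv2.connectedComponentsWithStats(m.astype(np.uint8))
    for i in range(1,k):
        if s[i,4]>60:
            P=X[l==i]
            r=cv2.minAreaRect((P[:,:2]*1000).astype(np.float32));print("low",c[i].round(),np.round(r[0],1),np.round(r[1],1),r[2])
E
```

```text
scene
[233. 167.] 301 z 0.0802 rect [ 350.7 -273.1] [85.9 57.1] 50.0 col [130. 143. 147.]
[285. 170.] 299 z 0.08 rect [ 377.1 -121.2] [86.3 55.7] 2.7 col [152. 209. 159.]
[465. 190.] 42 z 0.09 rect [543.5 356.8] [43.8  9.1] 46.1 col [27. 29. 31.]
[341. 201.] 429 z 0.0859 rect [548.1  22.2] [56.7 85.9] 8.2 col [196. 211. 221.]
[292. 206.] 461 z 0.086 rect [ 561.7 -106.5] [58.  86.1] 9.6 col [198. 213. 224.]
[242. 214.] 489 z 0.086 rect [ 582.5 -231.9] [58.6 85.5] 9.0 col [198. 214. 225.]
[173. 221.] 514 z 0.0804 rect [ 590.7 -399.7] [90.3 56. ] 25.2 col [195. 216. 148.]
[206. 270.] 721 z 0.0806 rect [ 765.7 -294.7] [87.2 55.3] 33.1 col [162. 215. 170.]
deck [634.5 350.1] [165.  291.8] 84.5216293334961 0.06303351761653497
low [372. 184.] [377.8 143.9] [78.4 54.3] 11.65546989440918
low [240. 190.] [ 379.1 -261.7] [37.6 72.9] 2.874203681945801
low [443. 240.] [606.4 273. ] [239.2  38.3] 3.782426118850708
low [298. 240.] [ 573.8 -102.3] [120.6 402.6] 7.368247985839844
low [341. 226.] [572.9  23.7] [84.  19.2] 87.18880462646484
low [295. 232.] [ 587.3 -103.9] [19.5 84.4] 0.7888585329055786
[... 474 characters left out ...]
87.] 419 z 0.0812 rect [ 348.6 -273.8] [86.9 57.9] 48.1 col [124. 142. 144.]
[322. 209.] 492 z 0.0872 rect [544.2  23. ] [56.6 85.6] 7.7 col [181. 203. 212.]
[405. 213.] 501 z 0.0812 rect [ 373.8 -121.2] [85.  58.1] 3.7 col [142. 195. 153.]
[227. 295.] 32 z 0.0896 rect [531.2 362.3] [44.4 10. ] 52.5 col [29. 31. 31.]
deck [613.1 351.5] [164.3 251.3] 84.54255676269531 0.06427453400527339
low [337. 210.] [ 558.6 -104.8] [143.7 404.6] 7.310849189758301
low [308. 164.] [ 735.6 -145. ] [108.  49.] 75.80813598632812
low [434. 206.] [ 340.7 -252.2] [96.2 45. ] 18.349802017211914
low [397. 233.] [369.  -96.6] [83.6 19.5] 17.444034576416016
low [340. 289.] [374.5 143.4] [74.1 56.3] 13.991153717041016
```

Run:
```python
from h import *
for n in("scene","side"):
    X=cloud(n,np.load(f"pics/{n}0.npy"))
    m=(X[...,2]>.085)&(X[...,2]<.11)&(X[...,1]>.2)&(X[...,0]>.3)
    P=X[m];print(n,len(P),P.mean(0) if len(P) else 0,P.min(0),P.max(0))
    if len(P)>4: print(cv2.minAreaRect((P[:,:2]*1000).astype(np.float32)))
```

```text
scene 124 [0.54209147 0.35844453 0.09431439] [0.5220375  0.34140509 0.08500326] [0.55996646 0.37745765 0.10186201]
((539.736572265625, 359.8776550292969), (44.2864875793457, 15.648458480834961), 35.583106994628906)
side 174 [0.53453259 0.35991816 0.09777259] [0.51574747 0.34082265 0.08503925] [0.55592483 0.37747158 0.10407432]
((536.2769165039062, 358.7415771484375), (44.82096481323242, 16.063457489013672), 41.593265533447266)
```

View pics/c1.png

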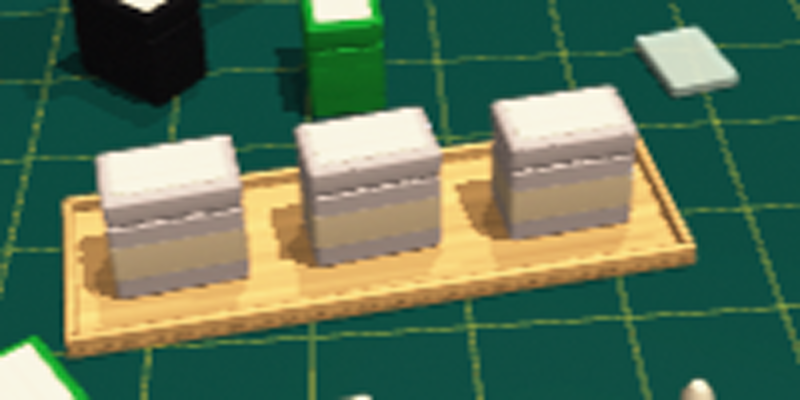

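View pics/c2.png

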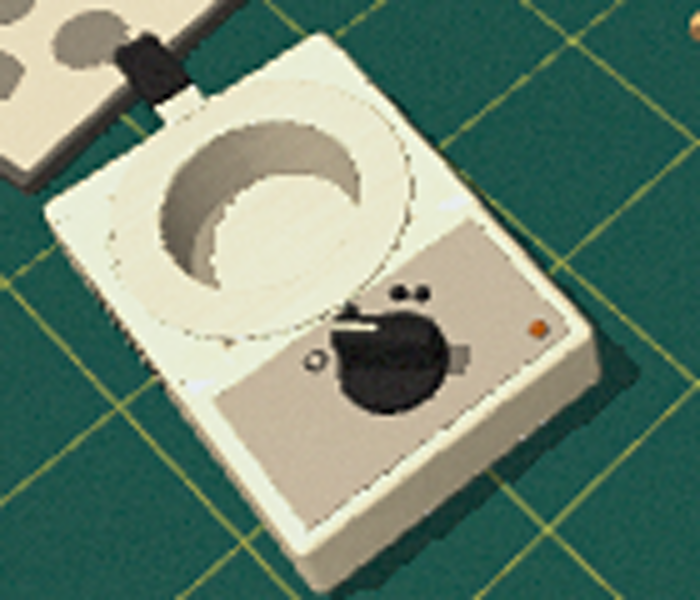

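Enlarged crops: the first shows three identical grey tins with beige bands in the plywood tray, and the tins outside the tray are black or green. The second shows the dial's white pointer at the ring mark (315,360), with one dot at (348,310) and two dots at (410,293). The dial is off, and the tin nearest the pot is at (341,210) in the scene view. I'll move towards the dial.

```bash
python3 -m jog '[[[36,48,3],[0,0,0.17]],[[36,48,3],[0,0,0.17]],[[36,48,3],[0,0,0.17]],[[36,48,3],[0,0,0.17]],[[36,48,3],[0,0,0.17]],[[36,48,3],[0,0,0.17]],[[36,48,3],[0,0,0.17]],[[36,48,3],[0,0,0.17]]]' 0
```

```text
time_s: 1.1
ee_pos: [0.4528, -0.2175, 0.2508]
orientation: [0.685, 0.728, -0.0, 0.0]
ft_force: [0.7, -0.8, -0.1]
gripper_width: 1.004
```

```bash
python3 -m jog '[[[7,52,0],[0,0,0.18]],[[7,52,0],[0,0,0.18]],[[7,52,0],[0,0,0.18]],[[7,52,0],[0,0,0.18]],[[7,52,0],[0,0,0.18]],[[7,52,0],[0,0,0.18]],[[7,52,0],[0,0,0.18]],[[7,52,0],[0,0,0.18]]]' && python3 -m jog '[[[6,52,0],[0,0,0.18]],[[6,52,0],[0,0,0.18]],[[6,48,0],[0,0,0.18]],[[0,0,0],[0,0,0.18]],[[0,0,0],[0,0,0]],[[0,0,0],[0,0,0]]]'
python3 - <<'E'
from h import *
from workcell import observe,snapshot
s=observe();p,d=snapshot("wrist");cv2.imwrite("pics/w1.png",p);np.savez("pics/w1.npz",d=d,p=s["ee_pos"],q=s["orientation"])
print(s["joints"])
E
```

```text
time_s: 2.1
ee_pos: [0.5082, 0.1982, 0.2505]
orientation: [0.035, 0.999, -0.0, -0.0]
ft_force: [1.2, -0.7, -1.2]
gripper_width: 0.997
time_s: 2.85
ee_pos: [0.5264, 0.348, 0.2505]
orientation: [-0.314, 0.949, -0.0, -0.0]
ft_force: [0.3, 0.8, 0.1]
gripper_width: 1.003
[-0.07004619  0.61678625 -0.99262557  1.46628284  0.52097444  1.34020925
  1.11289981]
```

View pics/w1.png

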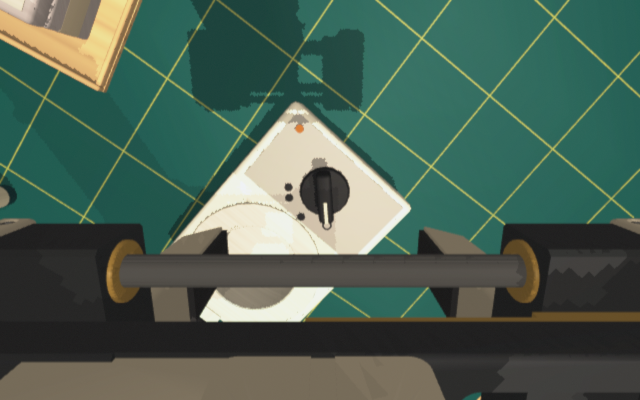

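The wrist view shows the dial at (325,192), its pointer down the image to (326,220), and the dots at (301,216) and (289,190). I'll measure the bar.

```bash
cat >> h.py <<'E'
from scipy.spatial.transform import Rotation as R
def wcloud(f):
    z=np.load(f);d=z["d"];m=camera_model("wrist");K=m["mtx"]
    T=np.eye(4);T[:3,:3]=R.from_quat(z["q"]).as_matrix();T[:3,3]=z["p"]
    v,u=np.mgrid[0:400,0:640]
    P=np.stack([(u-K[0,2])/K[0,0]*d,(v-K[1,2])/K[1,1]*d,d,np.ones_like(d)],-1)
    X=(P@(T@m["T_tool_cam"]).T)[...,:3]; X[d<=0]=np.nan
    return X
E
python3 - <<'E'
from h import *
X=wcloud("pics/w1.npz")
im=cv2.imread("pics/w1.png")
sub=np.zeros((400,640),bool);sub[150:235,280:370]=1
m=sub&(X[...,2]>.09)&(X[...,2]<.12)
P=X[m];print(len(P),np.median(P[:,2]),P.mean(0));r=cv2.minAreaRect((P[:,:2]*1000).astype(np.float32));print(r)
w=m&(im.min(2)>150);Q=X[w];print("white",len(Q),Q.mean(0))
# pot deck edges
s2=np.zeros((400,640),bool);s2[95:230,150:420]=1
m=s2&(X[...,2]>.05)&(X[...,2]<.07);P=X[m];r=cv2.minAreaRect((P[:,:2]*1000).astype(np.float32));print("deck",r,np.median(P[:,2]))
for pix in [(301,216),(289,190),(289,198),(319,163),(299,128)]: print(pix,X[pix[1],pix[0]])
E
```

```text
741 0.09981625125745985 [0.53568788 0.35776193 0.09956264]
((536.5977783203125, 358.4740905761719), (45.64659881591797, 13.977789878845215), 40.56904602050781)
white 63 [0.54620414 0.36677089 0.10048415]
deck ((578.1290283203125, 354.1302795410156), (162.78065490722656, 178.8563690185547), 84.4479751586914) 0.06351487130394612
(301, 216) [0.57227169 0.35505088 0.0646332 ]
(289, 190) [0.55730173 0.32927631 0.06397247]
(289, 198) [0.56402271 0.33406863 0.06445292]
(319, 163) [0.51688321 0.33732178 0.06477528]
(299, 128) [0.50080493 0.30153692 0.0663984 ]
```

```bash
python3 -m jog '[[[10,10.5,-30],[0,0,0.07]],[[0,0,-30],[0,0,0]],[[0,0,-30],[0,0,0]],[[0,0,-30],[0,0,0]],[[0,0,-10],[0,0,0]],[[0,0,0],[0,0,0]]]' 0.55
python3 - <<'E'
from h import *
from workcell import observe,snapshot
s=observe();p,d=snapshot("wrist");cv2.imwrite("pics/w2.png",p);np.savez("pics/w2.npz",d=d,p=s["ee_pos"],q=s["orientation"])
X=wcloud("pics/w2.npz");m=(X[...,2]>.092)&(X[...,2]<.106)&(X[...,1]>.3)&(X[...,1]<.42)
k,l,st,c=cv2.connectedComponentsWithStats(m.astype(np.uint8))
for i in range(1,k):
    if st[i,4]>200: print(c[i],cv2.minAreaRect((X[l==i][:,:2]*1000).astype(np.float32)),np.median(X[l==i][:,2]))
print(s["joints"])
E
```

```text
time_s: 3.65
ee_pos: [0.5363, 0.359, 0.1209]
orientation: [-0.349, 0.937, -0.0, -0.0]
ft_force: [-0.0, -0.7, 0.3]
gripper_width: 0.457
[320.35849057 222.10286062] ((532.8469848632812, 355.5676574707031), (36.56619644165039, 13.941431045532227), 40.29533386230469) 0.09978380233519962
[-0.11154775  0.75310292 -0.9331733   1.58474928  0.64942219  1.1407467
  1.0873452 ]
```

View pics/w2.png

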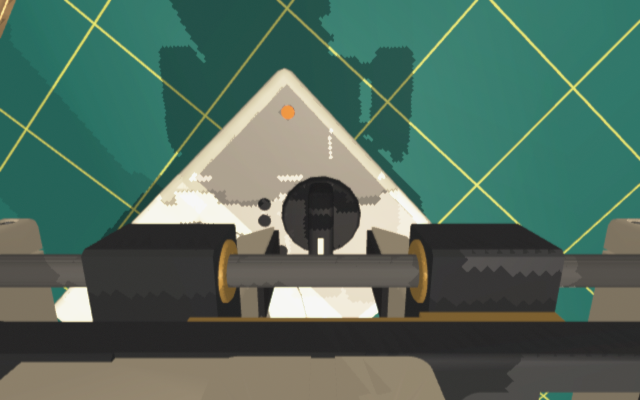

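The bar at (320,215) sits centred between the fingers, so I'll descend, close and turn clockwise.

```bash
python3 -m jog '[[[0,0,-25],[0,0,0]],[[0,0,-24],[0,0,0]],[[0,0,0],[0,0,0]]]' && python3 -m jog '[[[0,0,0],[0,0,0]],[[0,0,0],[0,0,0]],[[0,0,0],[0,0,0]],[[0,0,0],[0,0,0]]]' 1
```

```text
time_s: 4.08
ee_pos: [0.5365, 0.3598, 0.0716]
orientation: [-0.349, 0.937, 0.0, 0.0]
ft_force: [-0.3, -0.2, -0.2]
gripper_width: 0.451
time_s: 4.58
ee_pos: [0.5371, 0.3583, 0.0718]
orientation: [-0.349, 0.937, -0.001, 0.0]
ft_force: [3.5, -3.7, 2.1]
gripper_width: 0.148
```

```bash
python3 -m jog '[[[0,0,0],[0,0,-0.1]],[[0,0,0],[0,0,-0.1]],[[0,0,0],[0,0,-0.1]],[[0,0,0],[0,0,-0.1]],[[0,0,0],[0,0,-0.1]],[[0,0,0],[0,0,-0.1]],[[0,0,0],[0,0,-0.1]],[[0,0,0],[0,0,-0.1]]]' && python3 -m jog '[[[0,0,0],[0,0,0]],[[0,0,0],[0,0,0]]]'; python3 -c "
from workcell import observe
s=observe();print(s['ft_force'],s['torque'],s['joints'])"
```

```text
time_s: 5.58
ee_pos: [0.5371, 0.3585, 0.0718]
orientation: [0.045, 0.999, -0.0, 0.001]
ft_force: [2.3, -3.8, 0.2]
gripper_width: 0.155
time_s: 5.82
ee_pos: [0.5371, 0.3585, 0.0718]
orientation: [0.042, 0.999, -0.001, 0.001]
ft_force: [3.7, -4.3, 1.2]
gripper_width: 0.155
[ 3.65685972 -4.27260816  1.20335608] [-0.81378496 -1.00931015  0.03654374] [-0.22384009  0.73496127 -0.71547118  1.63463495  0.5576675   0.98607333
  0.35799372]
```

```bash
python3 -m jog '[[[0,0,0],[0,0,0]],[[0,0,0],[0,0,0]],[[0,0,0],[0,0,0]]]' 0.5 && python3 -m jog '[[[0,0,25],[0,0,0]],[[0,0,50],[0,0,0]],[[0,0,50],[0,0,0]],[[0,0,50],[0,0,0]],[[0,-55,0],[0,0,0]],[[0,-55,0],[0,0,0]],[[0,-55,0],[0,0,0]],[[0,0,0],[0,0,0]]]' 0
python3 - <<'E'
from h import *
from workcell import observe,snapshot
p,d=snapshot("side");cv2.imwrite("pics/s2.png",cv2.resize(p[225:345,150:290],(700,600),interpolation=cv2.INTER_CUBIC))
for n,dd in(("side",d),("scene",snapshot("scene")[1])):
    X=cloud(n,dd)
    m=(X[...,2]>.085)&(X[...,2]<.11)&(X[...,1]>.3)&(X[...,0]>.45)&(X[...,0]<.62)&(X[...,1]<.42)
    print(n,m.sum(),cv2.minAreaRect((X[m][:,:2]*1000).astype(np.float32)))
s=observe();print(s["joints"],s["ft_force"])
E
```

```text
time_s: 6.2
ee_pos: [0.5357, 0.3599, 0.0717]
orientation: [0.042, 0.999, 0.0, -0.0]
ft_force: [-0.9, -0.0, -0.2]
gripper_width: 0.423
time_s: 7.2
ee_pos: [0.5371, 0.1889, 0.2464]
orientation: [0.046, 0.999, -0.002, 0.0]
ft_force: [0.5, 0.0, 1.0]
gripper_width: 1.001
side 146 ((535.9437866210938, 359.03143310546875), (14.154247283935547, 44.289939880371094), 85.47300720214844)
scene 98 ((540.6891479492188, 359.344970703125), (16.162885665893555, 45.49099349975586), 88.14581298828125)
[ 0.14450266  0.45729731 -0.83702725  1.63177388  0.35738039  1.21295634
  0.71571924] [-0.32012971 -0.44057486 -0.25054298]
```

View pics/s2.png

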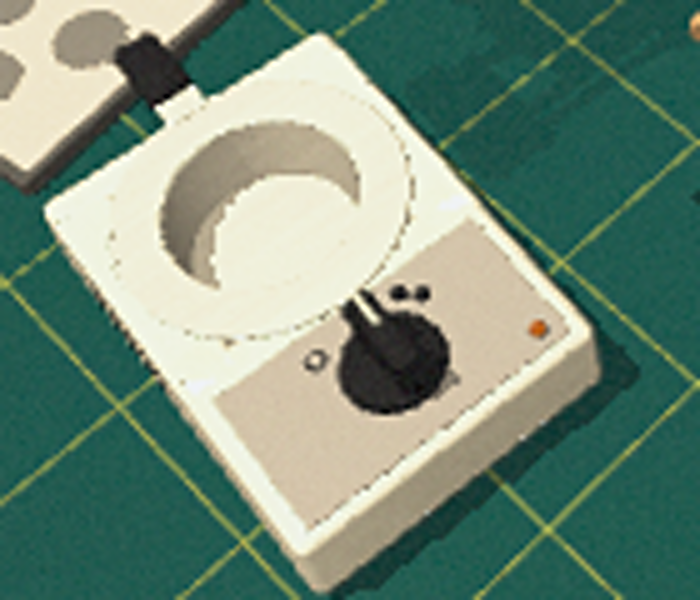

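The dial now points at the single dot (about 360,305 in the crop), and the bar measures about -5°, which is low. On to the first tin.

```bash
python3 -m jog '[[[1,-21,0],[0,0,-0.168]],[[1,-21,0],[0,0,-0.168]],[[1,-21,0],[0,0,-0.168]],[[1,-21,0],[0,0,-0.168]],[[1,-21,0],[0,0,-0.168]],[[1,-21,0],[0,0,-0.168]],[[1,-21,0],[0,0,-0.168]],[[1,-19,0],[0,0,-0.168]]]' 0 && python3 -m jog '[[[0,0,0],[0,0,0]],[[0,0,0],[0,0,0]]]'
cat > look.py <<'E'
import sys
from h import *
from workcell import observe,snapshot
f=sys.argv[1]
s=observe();p,d=snapshot("wrist");cv2.imwrite(f"pics/{f}.png",p);np.savez(f"pics/{f}.npz",d=d,p=s["ee_pos"],q=s["orientation"])
X=wcloud(f"pics/{f}.npz");m=(X[...,2]>.08)&(X[...,2]<.094)&(X[...,1]<.2)&(X[...,0]>.48)&(X[...,0]<.65)
k,l,st,c=cv2.connectedComponentsWithStats(m.astype(np.uint8))
for i in range(1,k):
    if st[i,4]>300: print(c[i].round(),np.round(np.hstack([np.array(x).ravel() for x in cv2.minAreaRect((X[l==i][:,:2]*1000).astype(np.float32))]),1),np.median(X[l==i][:,2]))
q=s["orientation"];print(s["ee_pos"],"jaw deg",np.degrees(2*np.arctan2(q[1],q[0]))-90,s["joints"].round(2),s["ft_force"],s["torque"])
E
python3 look.py w3
```

```text
time_s: 8.3
ee_pos: [0.5443, 0.0302, 0.2468]
orientation: [0.656, 0.754, 0.0, -0.0]
ft_force: [0.1, 0.1, -0.0]
gripper_width: 0.999
time_s: 8.55
ee_pos: [0.5441, 0.0307, 0.2468]
orientation: [0.653, 0.757, 0.0, -0.0]
ft_force: [0.3, 1.0, -0.7]
gripper_width: 1.003
[323. 190.] [544.9  21.2  56.1  84.4   8.3] 0.08690352879733579
[316. 303.] [556.4 -96.6  56.1  40.7  10.5] 0.08707866931826805
[0.54413559 0.03071726 0.24680512] jaw deg 8.44232144025618 [ 0.24  0.34 -0.52  1.71  0.18  1.14 -0.18] [ 0.33934177  1.03586846 -0.68144304] [-0.03976541 -0.08259101  0.02710579]
```

View pics/w3.png

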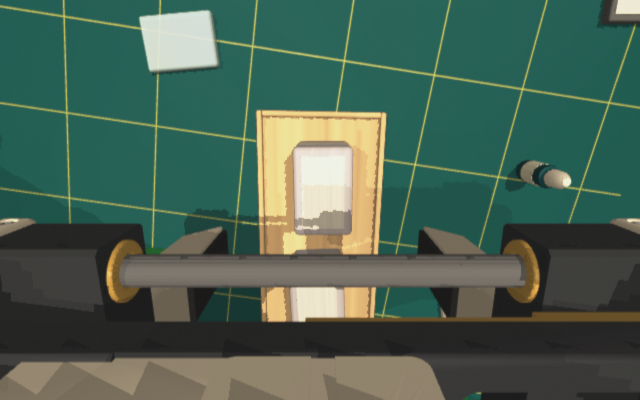

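The wrist view shows tin 1's lid at (323,190), square to the jaws. I'll descend over it.

```bash
python3 -m jog '[[[1,-9,0],[0,0,0]],[[0,0,-45],[0,0,0]],[[0,0,-45],[0,0,0]],[[0,0,-40],[0,0,0]],[[0,0,-30],[0,0,0]],[[0,0,-30],[0,0,0]],[[0,0,-24],[0,0,0]],[[0,0,0],[0,0,0]]]' && python3 -m jog '[[[0,0,0],[0,0,0]],[[0,0,0],[0,0,0]],[[0,0,0],[0,0,0]],[[0,0,0],[0,0,0]],[[0,0,0],[0,0,0]]]' 1; python3 look.py w4|tail -1
```

```text
time_s: 9.6
ee_pos: [0.544, 0.0191, 0.0313]
orientation: [0.655, 0.755, -0.001, -0.001]
ft_force: [-0.1, 0.4, -0.1]
gripper_width: 0.999
time_s: 10.22
ee_pos: [0.5456, 0.0194, 0.0332]
orientation: [0.656, 0.755, 0.0, 0.0]
ft_force: [0.2, -1.0, 3.7]
gripper_width: 0.606
[0.54557621 0.01941816 0.03319283] jaw deg 8.072362056852299 [ 0.17  0.59 -0.42  1.93  0.36  0.69 -0.33] [ 0.15681761 -0.97458754  3.71324525] [-0.07637897  0.00453569 -0.0757697 ]
```

```bash
python3 -m jog '[[[0,0,5],[0,0,0]],[[0,0,10],[0,0,0]],[[0,0,10],[0,0,0]],[[0,0,10],[0,0,0]],[[0,0,5],[0,0,0]],[[0,0,0],[0,0,0]],[[0,0,0],[0,0,0]],[[0,0,0],[0,0,0]]]'; for i in 1 2 3 4 5 6; do python3 -m jog '[[[0,0,0],[0,0,0]]]'|grep -E "force|ee_pos|width"; done; python3 look.py w5|tail -1; python3 -c "
from workcell import observe,snapshot
import cv2
print(observe()['joint_efforts']);cv2.imwrite('pics/s5.png',snapshot('side')[0][120:280,260:460])"
```

```text
time_s: 11.28
ee_pos: [0.5449, 0.0194, 0.0724]
orientation: [0.656, 0.755, -0.0, -0.0]
ft_force: [0.6, -0.4, -4.6]
gripper_width: 0.609
ee_pos: [0.545, 0.0194, 0.0725]
ft_force: [-0.1, 0.1, -4.9]
gripper_width: 0.608
ee_pos: [0.5451, 0.0194, 0.0726]
ft_force: [-1.0, 0.3, -3.9]
gripper_width: 0.607
ee_pos: [0.5451, 0.0194, 0.0727]
ft_force: [1.0, 1.1, -3.8]
gripper_width: 0.608
ee_pos: [0.5452, 0.0194, 0.0727]
ft_force: [0.4, -0.6, -4.4]
gripper_width: 0.609
ee_pos: [0.5452, 0.0194, 0.0728]
ft_force: [-0.1, 0.7, -4.5]
gripper_width: 0.61
ee_pos: [0.5452, 0.0194, 0.0728]
ft_force: [0.0, -0.6, -3.6]
gripper_width: 0.61
[0.54517021 0.01942437 0.07276268] jaw deg 8.071964304217559 [ 0.19  0.53 -0.45  1.91  0.32  0.77 -0.29] [ 0.04978491 -0.57166202 -3.64979378] [-0.01182666 -0.11988297  0.0430217 ]
[-3.02371755e-04 -6.49978495e+01 -6.91941842e+00 -2.42343521e+01
 -5.18814242e-02  1.30175723e-02  3.70102061e-04]
```

View pics/s5.png

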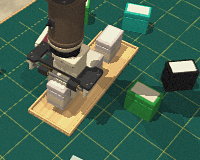

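Tin 1 weighs about 4.2 N (0.43 kg). It was lifted clean and upright, so I'll set it back where it stood.

```bash
python3 -m jog '[[[0,0,-10],[0,0,0]],[[0,0,-10],[0,0,0]],[[0,0,-10],[0,0,0]],[[0,0,-5],[0,0,0]],[[0,0,-3],[0,0,0]],[[0,0,-2],[0,0,0]],[[0,0,0],[0,0,0]],[[0,0,0],[0,0,0]]]' && python3 -m jog '[[[0,0,0],[0,0,0]],[[0,0,0],[0,0,0]],[[0,0,0],[0,0,0]],[[0,0,0],[0,0,0]]]' 0 && python3 -m jog '[[[0,0,25],[0,0,0]],[[0,0,40],[0,0,0]],[[0,0,50],[0,0,0]],[[0,0,40],[0,0,0]],[[0,0,0],[0,0,0]],[[0,0,0],[0,0,0]]]'; python3 look.py w6
```

```text
time_s: 13.12
ee_pos: [0.5452, 0.0195, 0.0332]
orientation: [0.656, 0.755, 0.0, 0.0]
ft_force: [-4.0, -0.2, 4.1]
gripper_width: 0.607
time_s: 13.62
ee_pos: [0.5453, 0.0194, 0.0328]
orientation: [0.656, 0.755, 0.0, 0.0]
ft_force: [0.0, 0.4, 0.5]
gripper_width: 0.976
time_s: 14.38
ee_pos: [0.5448, 0.0192, 0.1872]
orientation: [0.656, 0.755, -0.0, -0.0]
ft_force: [-0.3, 0.2, -0.8]
gripper_width: 0.997
[323. 192.] [544.1  21.2  56.1  84.8   8.3] 0.08687155496973903
[316. 306.] [552.5 -76.1  56.1  23.2  12.1] 0.08648395374357981
[0.54475722 0.01919192 0.18720409] jaw deg 8.065031293678445 [ 0.25  0.4  -0.51  1.79  0.22  1.01 -0.21] [-0.29024267  0.19305548 -0.79277281] [-0.06531067 -0.04520137  0.03424589]
```

View pics/w6.png

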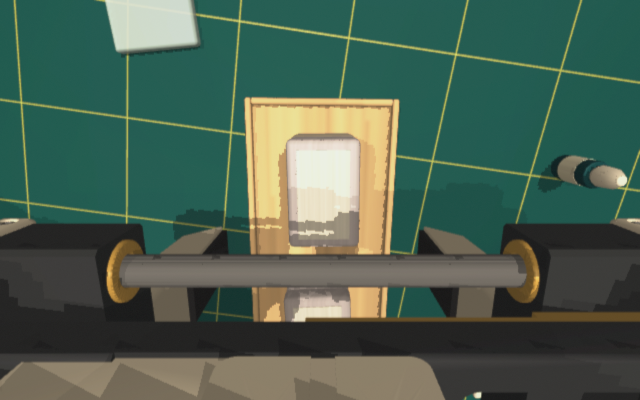

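Tin 1 is back upright within 1 mm, at (323,192). Next is tin 2.

```bash
python3 -m jog '[[[5,-42,0],[0,0,0.03]],[[5,-42,0],[0,0,0]],[[4,-42,0],[0,0,0]],[[0,0,0],[0,0,0]],[[0,0,0],[0,0,0]]]'; python3 look.py w7
```

```text
time_s: 15.05
ee_pos: [0.5585, -0.1058, 0.1866]
orientation: [0.644, 0.765, -0.0, -0.001]
ft_force: [0.2, 0.8, -0.6]
gripper_width: 0.999
[334.  41.] [546.8   5.1  56.1  54.6   8.5] 0.08685331455228007
[323. 197.] [ 558.7 -108.2   56.1   86.    10.4] 0.0869082212442166
[320. 307.] [ 572.6 -200.2   55.7   21.7   12.5] 0.08642340528021952
[ 0.5585405  -0.10581976  0.18661648] jaw deg 9.808245013961923 [ 0.44  0.43 -0.48  1.73  0.22  1.04  0.06] [ 0.21689767  0.83307392 -0.57722301] [ 0.01657251 -0.17450753  0.00213777]
```

View pics/w7.png

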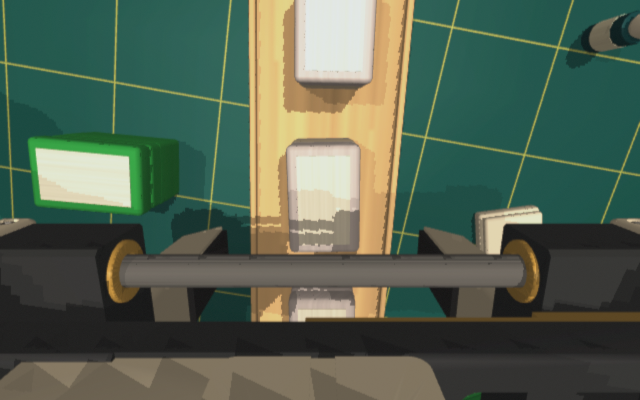

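Tin 2's lid is at (323,197), centred between the jaws. I'll grip it, lift and weigh.

```bash
python3 -m jog '[[[0,-1.5,0],[0,0,0.01]],[[0,0,-40],[0,0,0]],[[0,0,-40],[0,0,0]],[[0,0,-30],[0,0,0]],[[0,0,-25],[0,0,0]],[[0,0,-19],[0,0,0]],[[0,0,0],[0,0,0]]]' && python3 -m jog '[[[0,0,0],[0,0,0]],[[0,0,0],[0,0,0]],[[0,0,0],[0,0,0]],[[0,0,0],[0,0,0]],[[0,0,0],[0,0,0]]]' 1 && python3 -m jog '[[[0,0,5],[0,0,0]],[[0,0,10],[0,0,0]],[[0,0,10],[0,0,0]],[[0,0,10],[0,0,0]],[[0,0,5],[0,0,0]],[[0,0,0],[0,0,0]],[[0,0,0],[0,0,0]],[[0,0,0],[0,0,0]]]'; for i in 1 2 3 4 5 6; do python3 -m jog '[[[0,0,0],[0,0,0]]]'|grep -E "force|ee_pos|width"; done;  python3 -c "
from workcell import observe,snapshot
import cv2
print(observe()['joint_efforts'],observe()['torque']);cv2.imwrite('pics/s8.png',cv2.resize(snapshot('scene')[0][150:270,190:400],None,fx=3,fy=3))"
```

```text
time_s: 15.98
ee_pos: [0.5583, -0.1075, 0.0327]
orientation: [0.64, 0.768, -0.001, -0.001]
ft_force: [0.2, -0.3, 0.9]
gripper_width: 1.0
time_s: 16.6
ee_pos: [0.5594, -0.1082, 0.0341]
orientation: [0.64, 0.768, 0.0, 0.0]
ft_force: [-0.6, 0.1, 4.5]
gripper_width: 0.607
time_s: 17.6
ee_pos: [0.5589, -0.108, 0.0734]
orientation: [0.64, 0.768, -0.0, -0.0]
ft_force: [-0.7, 0.2, -1.5]
gripper_width: 0.611
ee_pos: [0.559, -0.108, 0.0735]
ft_force: [-0.5, -0.2, -1.4]
gripper_width: 0.61
ee_pos: [0.5591, -0.108, 0.0736]
ft_force: [-0.2, -0.2, -1.9]
gripper_width: 0.609
ee_pos: [0.5592, -0.1081, 0.0737]
ft_force: [0.2, 0.4, -1.6]
gripper_width: 0.609
ee_pos: [0.5592, -0.1081, 0.0737]
ft_force: [0.0, 0.0, -1.3]
gripper_width: 0.608
ee_pos: [0.5591, -0.1081, 0.0737]
ft_force: [0.8, 0.4, -1.8]
gripper_width: 0.604
ee_pos: [0.5591, -0.1081, 0.0738]
ft_force: [0.7, -0.7, -0.7]
gripper_width: 0.61
[-2.16453634e-03 -6.64881921e+01 -6.83994591e+00 -2.41684949e+01
 -4.61138994e-02  3.79048660e-02  1.71868428e-04] [-0.02784987 -0.1730597   0.01949175]
```

View pics/s8.png

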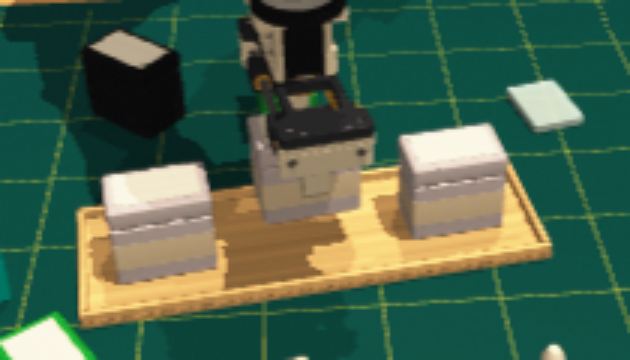

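Tin 2 weighs about 1.5 N (0.15 kg), clearly lighter than tin 1. The picture shows it lifted upright. I'll put it back and go on to tin 3.

```bash
python3 -m jog '[[[0,0,-10],[0,0,0]],[[0,0,-10],[0,0,0]],[[0,0,-10],[0,0,0]],[[0,0,-5],[0,0,0]],[[0,0,-3],[0,0,0]],[[0,0,-2],[0,0,0]],[[0,0,0],[0,0,0]],[[0,0,0],[0,0,0]]]' && python3 -m jog '[[[0,0,0],[0,0,0]],[[0,0,0],[0,0,0]],[[0,0,0],[0,0,0]],[[0,0,0],[0,0,0]]]' 0 && python3 -m jog '[[[0,0,25],[0,0,0]],[[0,0,40],[0,0,0]],[[0,0,50],[0,0,0]],[[0,0,40],[0,0,0]],[[0,0,0],[0,0,0]],[[0,0,0],[0,0,0]]]'; python3 look.py w8; python3 -m jog '[[[7,-42,0],[0,0,0]],[[7,-42,0],[0,0,0]],[[7,-42,0],[0,0,0]],[[0,0,0],[0,0,0]],[[0,0,0],[0,0,0]]]'; python3 look.py w9
```

```text
time_s: 19.4
ee_pos: [0.5594, -0.108, 0.0341]
orientation: [0.64, 0.768, 0.0, 0.0]
ft_force: [-1.1, -0.0, 2.8]
gripper_width: 0.608
time_s: 19.9
ee_pos: [0.5592, -0.1081, 0.0337]
orientation: [0.64, 0.768, 0.0, 0.0]
ft_force: [-0.2, 0.7, -0.1]
gripper_width: 0.978
time_s: 20.65
ee_pos: [0.5587, -0.1082, 0.1882]
orientation: [0.64, 0.768, -0.0, -0.0]
ft_force: [-0.2, 0.2, -0.4]
gripper_width: 1.0
[336.  39.] [546.8   4.3  56.1  53.2   8.5] 0.08682188447700653
[323. 194.] [ 558.6 -108.6   56.1   86.4   10.4] 0.08687157661272002
[319. 305.] [ 572.8 -202.3   56.4   25.9   13.2] 0.0865479308050201
[ 0.55867391 -0.10823418  0.18818137] jaw deg 10.358538326750832 [ 0.45  0.43 -0.48  1.73  0.23  1.04  0.07] [-0.20741215  0.20770262 -0.41583951] [-0.00443254 -0.08406949 -0.03917585]
time_s: 21.32
ee_pos: [0.5796, -0.2331, 0.1874]
orientation: [0.64, 0.768, -0.0, -0.001]
ft_force: [-1.0, 0.6, 0.1]
gripper_width: 0.999
[326.  41.] [ 561.7 -123.8   56.2   54.4   10.3] 0.08682401894682601
[323. 195.] [ 579.  -233.7   56.2   86.     9.9] 0.08685472322535909
[ 0.5795644  -0.23311822  0.18736757] jaw deg 10.385454574457128 [ 0.6   0.51 -0.44  1.59  0.24  1.09  0.27] [-1.01236867  0.5553735   0.14392341] [ 0.00515509 -0.08364357 -0.00486505]
```

View pics/w9.png

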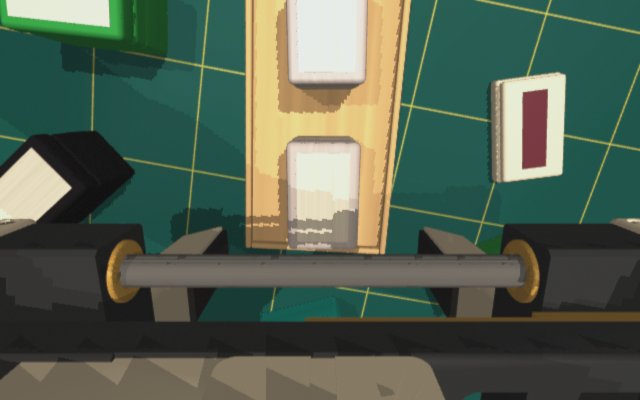

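Tin 2 is back in place. Tin 3's lid is at (323,195), centred and aligned. I'll descend and weigh it.

```bash
python3 -m jog '[[[-0.5,-0.5,0],[0,0,-0.01]],[[0,0,-40],[0,0,0]],[[0,0,-40],[0,0,0]],[[0,0,-30],[0,0,0]],[[0,0,-25],[0,0,0]],[[0,0,-19],[0,0,0]],[[0,0,0],[0,0,0]]]' && python3 -m jog '[[[0,0,0],[0,0,0]],[[0,0,0],[0,0,0]],[[0,0,0],[0,0,0]],[[0,0,0],[0,0,0]],[[0,0,0],[0,0,0]]]' 1 && python3 -m jog '[[[0,0,5],[0,0,0]],[[0,0,10],[0,0,0]],[[0,0,10],[0,0,0]],[[0,0,10],[0,0,0]],[[0,0,5],[0,0,0]],[[0,0,0],[0,0,0]],[[0,0,0],[0,0,0]],[[0,0,0],[0,0,0]]]'; for i in 1 2 3 4 5 6; do python3 -m jog '[[[0,0,0],[0,0,0]]]'|grep -E "force|ee_pos|width"; done
```

```text
time_s: 22.25
ee_pos: [0.5789, -0.2339, 0.0336]
orientation: [0.644, 0.765, -0.0, -0.001]
ft_force: [0.2, -0.1, -0.6]
gripper_width: 1.0
time_s: 22.88
ee_pos: [0.5799, -0.2347, 0.0351]
orientation: [0.644, 0.765, 0.0, 0.0]
ft_force: [-0.4, 0.7, 2.7]
gripper_width: 0.606
time_s: 23.88
ee_pos: [0.5794, -0.2345, 0.0743]
orientation: [0.644, 0.765, -0.0, -0.0]
ft_force: [0.3, 0.6, -1.2]
gripper_width: 0.609
ee_pos: [0.5795, -0.2345, 0.0744]
ft_force: [0.3, 0.2, -2.3]
gripper_width: 0.61
ee_pos: [0.5796, -0.2345, 0.0746]
ft_force: [0.4, 0.5, -3.2]
gripper_width: 0.61
ee_pos: [0.5797, -0.2345, 0.0747]
ft_force: [-0.4, 0.2, -2.8]
gripper_width: 0.61
ee_pos: [0.5797, -0.2345, 0.0747]
ft_force: [0.8, 0.5, -1.8]
gripper_width: 0.611
ee_pos: [0.5797, -0.2346, 0.0748]
ft_force: [0.1, 0.1, -1.7]
gripper_width: 0.607
ee_pos: [0.5796, -0.2346, 0.0747]
ft_force: [0.1, -0.5, -2.1]
gripper_width: 0.61
```

Tin 3 weighs about 2.2 N (0.22 kg), so tin 1 at 4.2 N is the heaviest. I'll put tin 3 back and return to tin 1.

```bash
python3 -m jog '[[[0,0,-10],[0,0,0]],[[0,0,-10],[0,0,0]],[[0,0,-10],[0,0,0]],[[0,0,-5],[0,0,0]],[[0,0,-3],[0,0,0]],[[0,0,-2],[0,0,0]],[[0,0,0],[0,0,0]],[[0,0,0],[0,0,0]]]' && python3 -m jog '[[[0,0,0],[0,0,0]],[[0,0,0],[0,0,0]],[[0,0,0],[0,0,0]],[[0,0,0],[0,0,0]]]' 0 && python3 -m jog '[[[0,0,25],[0,0,0]],[[0,0,40],[0,0,0]],[[0,0,50],[0,0,0]],[[0,0,40],[0,0,0]],[[0,0,0],[0,0,0]],[[0,0,0],[0,0,0]]]'; python3 look.py w10; python3 -m jog '[[[-6,43,0],[0,0,-0.01]],[[-6,43,0],[0,0,-0.02]],[[-6,43,0],[0,0,0]],[[-6,43,0],[0,0,0]],[[-6,43,0],[0,0,0]],[[-5,41,0],[0,0,0]],[[0,0,0],[0,0,0]],[[0,0,0],[0,0,0]]]'; python3 look.py w11
```

```text
time_s: 25.62
ee_pos: [0.5799, -0.2346, 0.0351]
orientation: [0.644, 0.765, 0.0, 0.0]
ft_force: [-0.9, 0.8, 1.6]
gripper_width: 0.608
time_s: 26.12
ee_pos: [0.5797, -0.2346, 0.0347]
orientation: [0.644, 0.765, 0.0, 0.0]
ft_force: [0.0, 0.0, 0.9]
gripper_width: 0.977
time_s: 26.88
ee_pos: [0.5792, -0.2346, 0.1891]
orientation: [0.644, 0.765, -0.0, -0.0]
ft_force: [1.3, 0.8, 0.1]
gripper_width: 0.999
[325.  40.] [ 561.7 -124.3   56.5   53.4    9.8] 0.08683685391568641
[323. 192.] [ 578.8 -233.3   56.1   85.6    9.9] 0.08687063209488866
[ 0.57919725 -0.23456964  0.18913157] jaw deg 9.79092005599145 [ 0.6   0.51 -0.44  1.59  0.24  1.1   0.26] [1.34929632 0.83571972 0.1274541 ] [-0.03965426 -0.17537892 -0.02729354]
time_s: 27.92
ee_pos: [0.5442, 0.0207, 0.1887]
orientation: [0.656, 0.755, -0.001, -0.0]
ft_force: [-0.5, 0.5, -0.4]
gripper_width: 0.996
[324. 193.] [544.1  21.1  56.1  85.1   8.5] 0.08689716218482968
[317. 307.] [552.3 -75.6  56.2  22.1  12.1] 0.08648872318983361
[0.54417292 0.02073971 0.18869596] jaw deg 8.071011662479606 [ 0.25  0.4  -0.51  1.79  0.22  1.02 -0.21] [-0.45766705  0.45570396 -0.40268626] [-0.04391869 -0.12273574 -0.01708009]
```

View pics/w11.png

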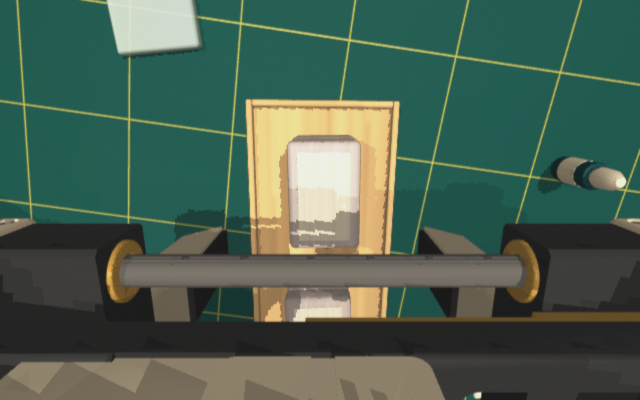

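Tin 1's lid is at (324,193), aligned. Last grasp and lift.

```bash
python3 -m jog '[[[0.5,0,-40],[0,0,0]],[[0,0,-40],[0,0,0]],[[0,0,-30],[0,0,0]],[[0,0,-25],[0,0,0]],[[0,0,-20],[0,0,0]],[[0,0,0],[0,0,0]]]' && python3 -m jog '[[[0,0,0],[0,0,0]],[[0,0,0],[0,0,0]],[[0,0,0],[0,0,0]],[[0,0,0],[0,0,0]],[[0,0,0],[0,0,0]]]' 1 && python3 -m jog '[[[0,0,5],[0,0,0]],[[0,0,12],[0,0,0]],[[0,0,20],[0,0,0]],[[0,0,25],[0,0,0]],[[0,0,25],[0,0,0]],[[0,0,25],[0,0,0]],[[0,0,20],[0,0,0]],[[0,0,12],[0,0,0]]]' && python3 -m jog '[[[0,0,7],[0,0,0]],[[0,0,2],[0,0,0]],[[0,0,0],[0,0,0]],[[0,0,0],[0,0,0]],[[0,0,0],[0,0,0]],[[0,0,0],[0,0,0]],[[0,0,0],[0,0,0]],[[0,0,0],[0,0,0]]]'; for i in 1 2 3; do python3 -m jog '[[[0,0,0],[0,0,0]]]'; done
python3 - <<'E'
from h import *
from workcell import snapshot,observe
a,da=snapshot("scene");b,db=snapshot("side")
cv2.imwrite("pics/f1.png",a);cv2.imwrite("pics/f2.png",cv2.resize(b[60:360,100:480],(760,600)))
for n,d in(("scene",da),("side",db)):
    X=cloud(n,d)
    for lo,hi,nm in((.075,.1,"lids"),):
        m=(X[...,2]>lo)&(X[...,2]<hi)&(X[...,0]>.3)&(X[...,0]<.8)&(abs(X[...,1])<.8)
        k,l,s,c=cv2.connectedComponentsWithStats(m.astype(np.uint8))
        for i in range(1,k):
            if s[i,4]>25:print(n,c[i].round(),np.round(np.hstack([np.array(x).ravel() for x in cv2.minAreaRect((X[l==i][:,:2]*1000).astype(np.float32))]),1))
print(observe()["qvel"].round(4))
E
```

```text
time_s: 28.72
ee_pos: [0.5439, 0.0198, 0.0331]
orientation: [0.656, 0.755, -0.001, -0.001]
ft_force: [-0.6, 0.0, -0.3]
gripper_width: 0.998
time_s: 29.35
ee_pos: [0.5453, 0.0214, 0.0351]
orientation: [0.656, 0.755, 0.0, 0.0]
ft_force: [-0.4, -0.7, 4.5]
gripper_width: 0.613
time_s: 30.35
ee_pos: [0.5452, 0.0216, 0.1802]
orientation: [0.656, 0.755, 0.0, 0.0]
ft_force: [0.2, -0.2, -4.6]
gripper_width: 0.608
time_s: 31.35
ee_pos: [0.5451, 0.0214, 0.1877]
orientation: [0.656, 0.755, 0.0, -0.0]
ft_force: [-0.1, -0.6, -4.4]
gripper_width: 0.606
time_s: 31.48
ee_pos: [0.5452, 0.0214, 0.1878]
orientation: [0.656, 0.755, 0.0, 0.0]
ft_force: [0.6, -0.3, -3.2]
gripper_width: 0.608
time_s: 31.6
ee_pos: [0.5451, 0.0214, 0.1877]
orientation: [0.656, 0.755, -0.0, 0.0]
ft_force: [0.2, -0.1, -4.7]
gripper_width: 0.607
time_s: 31.72
ee_pos: [0.5451, 0.0214, 0.1878]
orientation: [0.656, 0.755, 0.0, 0.0]
ft_force: [-0.3, 0.1, -4.9]
gripper_width: 0.61
scene [233. 167.] [ 351.3 -273.3   87.5   57.8   48.7]
scene [285. 170.] [ 377.5 -120.7   87.9   55.5    4.7]
scene [465. 190.] [540.1 358.6  14.9  47.7  86.5]
scene [292. 206.] [ 561.2 -106.3   58.8   86.4    9.5]
scene [242. 214.] [ 582.1 -231.2   57.8   85.9    9.4]
scene [173. 221.] [ 591.8 -398.7   87.4   55.8   25.9]
scene [206. 270.] [ 764.6 -295.2   88.4   56.4   33.7]
side [347. 122.] [ 734.3 -316.3   13.5   52.5   32.9]
side [398. 130.] [ 588.5 -399.9   85.1   61.3   26.2]
side [372. 155.] [ 578.2 -231.6   56.1   87.2    9.9]
side [350. 185.] [ 552.5 -106.7   44.3   86.4    9.7]
side [442. 187.] [ 346.8 -272.4   86.5   56.9   50.7]
side [405. 213.] [ 373.5 -121.    85.6   57.8    5.7]
side [228. 297.] [534.9 363.2  44.7  13.6   8.9]
[ 0.0007  0.001   0.0002  0.0013  0.001   0.0008 -0.0025]
```

View pics/f1.png

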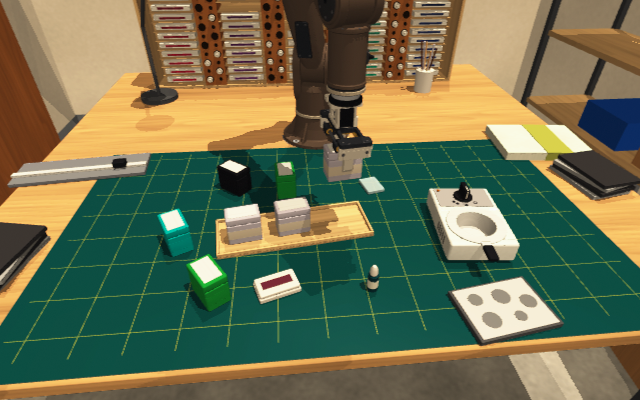

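View pics/f2.png

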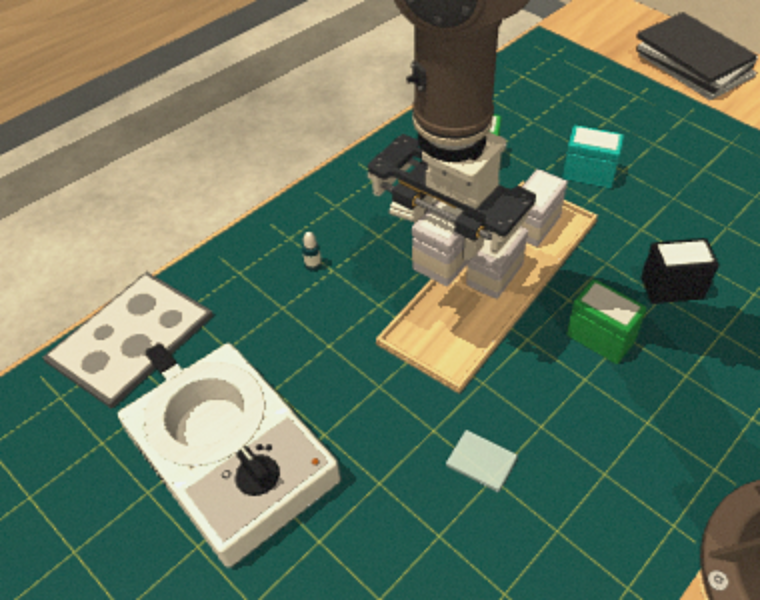

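The final views show the tin held upright above the tray at (343,160). The other two tins stand in their places, the dial is at low, and the bystanders have not moved.

```bash
python3 -c "
from workcell import hand_in
print(hand_in())"
```

```text
the job is handed in; nothing more can be done
None
```

The dial is set to low, and the arm is holding the heaviest tin, the one nearest the pot, upright and still. The job was handed in at about 32 s.

- **Dial:** I turned it from off to low. The views afterwards show the pointer at the single dot, with the bar within a few degrees of the low direction.
- **Weighing:** I lifted each tin about 4 cm, working along the row from the pot:

| Tin | Force felt | Approx. mass |
|---|---|---|
| 1 (nearest the pot) | 4.2 N | 0.43 kg |
| 2 (middle) | 1.5 N | 0.15 kg |
| 3 (farthest) | 2.2 N | 0.22 kg |

- **Putting back:** I set all three back after weighing. The last measurements put tins 2 and 3 upright within about 1 mm of where they stood.
- **Final hold:** I picked tin 1 up again and raised it about 15 cm above the tray floor. The arm was at rest, with a steady grip on the tin's 56 mm width and 3.2–4.9 N felt.

No check failed. Single force readings scattered by up to about 1 N, but tin 1's lead of about 2 N is well clear of that. The scene and side cameras disagreed by up to 5 mm in x, so I used the wrist camera for grasping. The gripper partly blocked the last side view of tin 2; the scene view confirmed its place. In the last pictures the ink pad, ink bottle and acrylic block look unmoved, but I judged that by eye and did not measure it.

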